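# Tip a painted panel face up onto the turning board

### The job

The small painted panel lies painted side down on two white runners in front of the low cork-topped turning board. Without grasping or lifting it, push it with the fingertips against the board's front edge, tip it up on that edge and over, so that it lands on the cork painted side up, then push it on until it lies flat and wholly on the board, no edge overhanging. Leave all the other things on the table where they stand.

Things in the scene. Friction and masses are not known exactly. Their poses are not given: they have to be found in the camera images.
- panel: flat wooden panel, 84 (its x) x 120 (its y) x 14 thick (z), about 90 g. Its two 120 mm long edges are fully rounded (radius 7), its short ends square. One broad face is bare pale wood, the other painted red-brown with yellow and blue bands and a disc. Origin at its middle. Its z axis points out of the bare face: up at the start (painted face down), down once it is turned over.
- far_edge (a point): point on the panel: centre of the rounding of its +x long edge, at half its length (7 mm inside the rounded edge). At the start this edge faces the board, about 5 to 40 mm from it and up to 0.2 rad off parallel
- near_edge (a point): the same on the opposite long edge (-x), the one that faces the robot at the start; 70 mm from far_edge
- corner0 (a point): corner of the panel at its +x, +y end, at half its thickness
- corner1 (a point): corner of the panel at its +x, -y end, at half its thickness
- corner2 (a point): corner of the panel at its -x, +y end, at half its thickness
- corner3 (a point): corner of the panel at its -x, -y end, at half its thickness
- board: turning board fixed to the table: dark wood block with a flat cork top, 160 (its x) x 220 (its y) x 27 high, upright sides. Origin at the centre of its underside, at table height; its x axis points away from the robot. Its front face, towards the robot and the panel (its x = -80 mm), is the wall edge to tip against: it stands 15 mm above the runners on which the panel lies (see wall_foot).
- wall_foot (a point): middle of the board's front face, at the level of the tops of two white runners: bars 10 wide, 12 high, fixed to the table, that reach from the front face 110 mm towards the robot (board's x = -190 to -80), centred 42 mm either side of the board's middle. The panel lies across both and slides on them; between them there is a clear gap 74 wide down to the table, where a fingertip fits
- jar: amber glass jar with a white cap, 40 across, 50 high, standing beside the panel's lane; loose, sizes in mm, origin at the middle of its foot, to be left alone
- sherd: small broken piece of fired clay, about 38 x 30 x 27, on the other side of the panel's lane; loose, sizes in mm, origin at the middle of its foot, to be left alone
- figurine: red-brown standing figurine, 60 across the foot, 150 high; loose, sizes in mm, origin at the middle of its foot, to be left alone
- brush: hand brush lying on the table, origin near its middle; loose, to be left alone
- bottle: white plastic bottle with a blue cap, 52 across, 130 high; loose, sizes in mm, origin at the middle of its foot, to be left alone
- cup: open steel cup, 70 across, 75 high; loose, sizes in mm, origin at the middle of its foot, to be left alone
- stone: pale lump of limestone, 80 x 60 x 49; loose, sizes in mm, origin at the middle of its foot, to be left alone
Not all that is in view belongs to the job. What is shaped like the panel but green or purple is not meant.

How it is judged:
On the way:
1. the panel is tipped up steeply against the board's front edge, its far edge still down in front of the board (angle between panel's own z axis and vertical between 0.8 and 1.5 rad and height (world z) of far_edge below 0.045 m and x of far_edge in the frame of board between -0.115 and -0.075 m and contact force between panel and board above 0.02 N), for 0.05 s.
At the end, for the whole second after the job is handed in: The panel lies at rest, painted side up, flat (within 8 degrees) and wholly on the board (no corner more than 3 mm over the rim), and every other thing is within 20 mm of where it stood (angle between panel's own z axis and vertical above 3 rad and height (world z) of panel between 0.03 and 0.038 m and x of corner0 in the frame of board between -0.083 and 0.083 m and y of corner0 in the frame of board between -0.113 and 0.113 m and x of corner1 in the frame of board between -0.083 and 0.083 m and y of corner1 in the frame of board between -0.113 and 0.113 m and x of corner2 in the frame of board between -0.083 and 0.083 m and y of corner2 in the frame of board between -0.113 and 0.113 m and x of corner3 in the frame of board between -0.083 and 0.083 m and y of corner3 in the frame of board between -0.113 and 0.113 m and linear speed of panel below 0.01 m/s and distance of each of jar, sherd, figurine, brush, bottle, cup, stone from where it was at the start of the episode below 0.02 m); the robot touches nothing.
It fails at once if the panel is lifted or carried: both long edges more than 60 mm above the table (height (world z) of each of far_edge, near_edge above 0.06 m).
It fails at once if one of the other things is moved by 20 mm or more (distance of any of jar, sherd, figurine, brush, bottle, cup, stone from where it was at the start of the episode above 0.02 m).
It also fails if it takes over 64 s, if anything falls off the work surface, if the arm or the gripper's body presses on something with over 40 N, if the wrist force passes 120 N, or if a joint passes its speed limit or range.

### The arm

A 7-joint arm with a two-finger parallel gripper is mounted at the origin on the work surface. World frame = base frame: x ahead of the robot, y to its left, z up, the work surface at z = 0. Lengths are in m, angles in rad, forces in N, time in s.
With the tool pointing down it reaches from about 0.4 to 0.875 m from the base axis. Payload 19.3 kg.
Tool frame: the origin (TCP) lies midway between the tips of the shut fingers; the grasp point (between the pads) lies 19 mm behind it; z points along the fingers, y is the line along which they close (so a half turn about z gives the same grasp; the last joint's range is limited). The gripper opens to 85 mm and grips with 20 to 120 N. Pads are 22 mm wide; open, the fingers measure 114 mm over their backs; the gripper's body (76 mm by 85 mm) begins 54 mm behind the grasp point. The pads swing forward as they close: fully open they stand 13 mm farther back than shut.
Start: joints at [1.053, 0.521, -0.036, 1.599, 0.021, 1.021, -0.113], TCP at [0.271, -0.563, 0.231] pointing down, gripper open.
Joint ranges: [-2.91, 2.91], [-0.3, 2.13], [-1.5, 1.42], [0.17, 2.43], [-1.26, 4.41], [0.16, 1.93], [-2.52, 2.52]. Speed limits (rad/s): [1.89, 1.89, 2.39, 2.39, 3.01, 3.01, 3.01].

### API

Orientations are given as [roll, pitch, yaw] about the fixed x, y, z axes, in that order (R = Rz(yaw) Ry(pitch) Rx(roll)).
In Python, from workcell import telemetry, grab_frame, calibration, bot, outline_of, landmark_of gives the robot as it stands. The module is installed in compiled form; this text tells all that it offers.
- The arm moves only by the shell command python3 -m inch 'ROWS' [FORCE]. ROWS is JSON, a list of rows, each a list of 7 numbers: the shift along the tool's x, y, z in m, then the turn, a rotation vector about the tool's x, y, z in rad, then the closure, from 0 (fully open) to 1 (shut). A call has 1 to 5 rows; each row shifts and turns the commanded pose from where the row before left it, along the tool's axes as they then stand; what a row does not reach is not made up. A row lasts 1/10 s, in which the tool goes at most 50 mm and 8.59 degrees, less where a joint would pass 70% of its speed; a pose out of reach is approached as far as the arm can. A call is refused whole if a number of a shift passes 0.05 or a number of a turn 0.15, either way. A call with a gripper value outside its range is refused whole. The fingers move at their own pace and stop on an object; FORCE is the grip in N (left out, the last holds). Time passes only in rows, so rows that do not move let the fingers close. It gives the time, the measured TCP pose, the force, the opening and the grip force at its end, in the units of the state.
- telemetry.observe(): the state, without advancing time (a new reading comes with each control period).
- grab_frame(name): name is "scene" or "side" or "wrist"; returns the picture (480x640x3 uint8, red, green, blue); there is no depth.
- calibration(name): a dict with "fovy" (degrees; the focal length in pixels is half the picture's height over the tangent of half this angle, whatever the lens; pixels are square), "cx", "cy" (the principal point, pixels), "pose" (4x4, takes a point from camera to world coordinates). Camera axes: x right, y down, z forward; pixel columns grow to the right and rows downward; lengths in m; the calibration is good to about 2 mm. The wrist camera is an equidistant fisheye: a pixel r from the principal point sees the ray r / f radians off the axis. A picture is of the moment at which its call begins: read the wrist's pose just before it. calibration takes no time and is no camera call; for the wrist camera it gives the pose at the moment of the call.
- bot.job_done(): hands the job in; it is judged then, once.
Trained networks look in the newest picture that a camera, given by its name, has taken for a name from the list of things; names that differ only in an ending like _2 or _b are one class to them, and where a whole thing is asked for, a point or a joint stands for the part that bears it (a point fixed in the world has none). Each returns a list of dicts, best first, with "score" (0 to 1); they miss things now and then, are a little off and sometimes report something else, mostly with a low value. They report only what shows in the picture. A call takes as long as a camera call. They do not tell look-alikes from the thing itself.
- outline_of(label, camera): "region" (480x640 bool, what is visible of it) and "rect" ([left, top, right, bottom] in pixels, round what is visible of it).
- landmark_of(label, camera): "xy" ([column, row] in pixels: a listed point, or the origin of a listed thing).
The state is a dict: "clock": time; "qpos": joint angles; "qd": joint speeds; "joint_efforts": joint torques, N m; "position": TCP position; "tool_rot": TCP orientation; "force": force on the tool from outside, world axes, zero at the start; "moment": the same for the moment, N m; "grip_width": finger opening in m; "finger_force": force on a finger pad.
Only numpy, scipy, OpenCV 4.12 (cv2) and the standard library are available. Lean on these libraries where they do the work, as an engineer would, in place of code of your own. Each camera call takes 0.05 s, during which the arm holds its last target. There are 200 camera calls.

## Working session

There is one attempt and no reset: what is moved stays moved. The work goes in short steps, Python scripts to look and compute and a shell command to move; the robot and the scene stay as the last step left them, time stands still between calls to the robot, and variables do not carry over. Pictures are saved under pics/ and viewed, at most 10 in all, crops included, and the job is handed in when it is done.

```bash
mkdir -p pics; python3 - <<'E'
from workcell import telemetry, grab_frame, calibration, outline_of, landmark_of
import cv2,numpy as np
np.set_printoptions(precision=4,suppress=True)
print(telemetry.observe())
ims=[]
for c in("scene","side"):
    im=grab_frame(c); cv2.imwrite(f"pics/{c}0.png",im[...,::-1])
    k=calibration(c);print(c,k)
    for n in("panel","far_edge","near_edge","corner0","corner1","corner2","corner3","board","wall_foot","jar","sherd"):
        print(n,[(np.round(d["xy"],1).tolist(),round(d["score"],2)) for d in landmark_of(n,c)][:3])
E
```

```text
{'clock': 0.0, 'qpos': array([ 1.0528,  0.522 , -0.0363,  1.6   ,  0.0212,  1.0211, -0.1128]), 'qd': array([ 0.0011, -0.0001, -0.0003,  0.0004,  0.0005,  0.0015,  0.0002]), 'joint_efforts': array([  0.0012, -92.71  ,   1.9811, -36.994 ,   0.0181,   0.0081,
        -0.    ]), 'position': array([ 0.2705, -0.5631,  0.2307]), 'tool_rot': array([-3.1405,  0.0001,  0.4478]), 'force': array([ 1.364 , -0.5303, -0.4244]), 'moment': array([ 0.0224, -0.0651,  0.0475]), 'finger_force': 0.0, 'grip_width': 0.08580865310983017}
scene {'fovy': 48.42729398314163, 'cx': 317.4635426868501, 'cy': 240.98812279610584, 'pose': array([[ 0.7555,  0.3855, -0.5298,  1.1369],
       [ 0.6548, -0.4143,  0.6322, -0.6966],
       [ 0.0242, -0.8244, -0.5654,  0.6973],
       [ 0.    ,  0.    ,  0.    ,  1.    ]])}
panel [([381.0, 219.4], 0.92), ([195.8, 266.8], 0.84), ([299.9, 263.7], 0.73)]
far_edge [([200.8, 252.0], 0.97), ([312.3, 274.4], 0.84), ([390.9, 214.5], 0.76)]
near_edge [([372.9, 223.3], 0.9), ([263.7, 217.1], 0.76), ([184.3, 273.9], 0.62)]
corner0 [([412.4, 227.6], 0.98), ([242.2, 220.9], 0.93), ([231.
[... 724 characters left out ...]
   ]])}
panel [([385.6, 305.9], 0.96), ([317.6, 247.2], 0.92), ([408.5, 231.0], 0.69)]
far_edge [([297.3, 244.3], 0.95), ([366.3, 298.7], 0.8), ([246.8, 363.9], 0.8)]
near_edge [([272.6, 340.3], 0.85), ([407.0, 310.3], 0.82), ([410.4, 219.7], 0.68)]
corner0 [([345.2, 232.2], 0.94), ([368.4, 274.1], 0.93), ([270.5, 382.3], 0.89)]
corner1 [([345.2, 232.2], 0.94), ([368.4, 274.1], 0.93), ([270.5, 382.3], 0.89)]
corner2 [([345.2, 232.2], 0.94), ([368.4, 274.1], 0.93), ([270.5, 382.3], 0.89)]
corner3 [([345.2, 232.2], 0.94), ([368.4, 274.1], 0.93), ([270.5, 382.3], 0.89)]
board [([264.8, 234.5], 0.8), ([319.1, 250.1], 0.36)]
wall_foot [([292.4, 245.8], 0.74)]
jar []
sherd [([341.4, 214.6], 0.59)]
```

View pics/scene0.png

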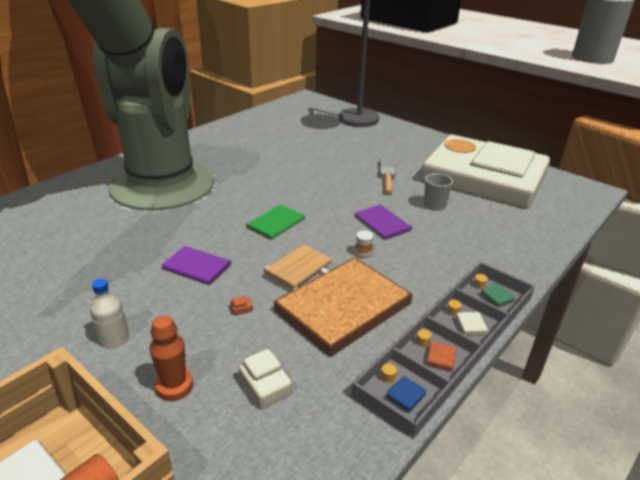

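View pics/side0.png

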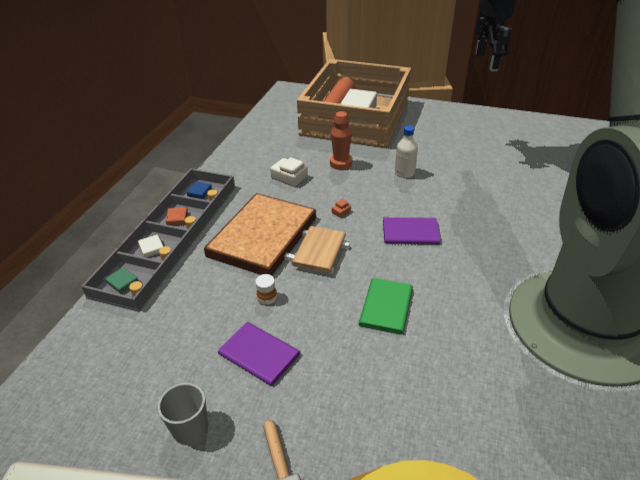

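Scene picture: the pale wooden panel is at (299,265) and the board is at (343,303), with the jar at (364,243) and the sherd at (241,305). In the side view the panel is at (319,249). The look-alikes in the scene view are purple (197,264), purple (383,221) and green (276,221), all ruled out by colour. The pale one lying at the board is the panel. Next I fit the poses using the outlines.

```bash
cat > h.py <<'E'
from workcell import telemetry, grab_frame, calibration, outline_of, landmark_of
import cv2,numpy as np
from scipy.optimize import minimize
np.set_printoptions(precision=4,suppress=True)
def proj(P,k):
    P=np.asarray(P,float);T=np.linalg.inv(k["pose"]);c=P@T[:3,:3].T+T[:3,3]
    f=240/np.tan(np.radians(k["fovy"])/2)
    return c[:,:2]/c[:,2:]*f+[k["cx"],k["cy"]]
def ray(uv,k,z):
    f=240/np.tan(np.radians(k["fovy"])/2)
    d=k["pose"][:3,:3]@np.array([(uv[0]-k["cx"])/f,(uv[1]-k["cy"])/f,1]);o=k["pose"][:3,3]
    return o+d*(z-o[2])/d[2]
def box(x,y,a,sx,sy,z0,z1):
    c,s=np.cos(a),np.sin(a)
    return np.array([[x+c*u*sx/2-s*v*sy/2,y+s*u*sx/2+c*v*sy/2,z] for u in(-1,1) for v in(-1,1) for z in(z0,z1)])
def sil(P,k,S=4):
    m=np.zeros((480*S,640*S),np.uint8)
    cv2.fillConvexPoly(m,cv2.convexHull(np.round((proj(P,k)+.5)*S).astype(np.int32)),1)
    return cv2.resize(m.astype(np.float32),(640,480),interpolation=cv2.INTER_AREA)
def fit(masks,x0,dims,rounded=0):
    ks={c:calibration(c) for c in masks}
    def cost(p):
        return sum(np.abs(sil(box(p[0],p[1],p[2],*dims),ks[c])-masks[c]).sum()/masks[c].sum() for c in masks)
    r=minimize(cost,x0,method="Nelder-Mead",options=dict(initial_simplex=np.array(x0)+np.array([[0,0,0],[.02,0,0],[0,.02,0],[0,0,.15]]),xatol=1e-4,fatol=1e-4))
    return r.x,r.fun
def pick(name,cam,uv):
    for d in outline_of(name,cam):
        if d["region"][int(uv[1]),int(uv[0])]: return d["region"].astype(np.float32)
E
python3 - <<'E'
from h import *
im={c:grab_frame(c) for c in("scene","side")}
K={c:calibration(c) for c in im}
pb={"scene":(343,303),"side":(264,230)};pp={"scene":(299,265),"side":(319,249)}
mb={c:pick("board",c,pb[c]) for c in im};mp={c:pick("panel",c,pp[c]) for c in im}
for c in im:
    print(c,ray(pb[c],K[c],.027),ray(pp[c],K[c],.026),None if mb[c] is None else mb[c].sum(),None if mp[c] is None else mp[c].sum())
b0=ray(pb["scene"],K["scene"],.027);p0=ray(pp["scene"],K["scene"],.026)
for a in(-.3,.0,.3):
  for cs in(("scene",),("side",),("scene","side")):
    print(a,cs,"board",*fit({c:mb[c] for c in cs},[b0[0],b0[1],a],(.16,.22,0,.027)),"panel",*fit({c:mp[c] for c in cs},[p0[0],p0[1],a],(.08,.12,.012,.026)))
print("jar",ray((364,254),K["scene"],0),ray((265,302),K["side"],0),"sherd",ray((241,310),K["scene"],0),ray((341,212),K["side"],.005))
cv2.imwrite("pics/crop.png",cv2.resize(np.hstack([im["scene"][200:360,220:420],im["side"][180:340,200:400]])[...,::-1],None,fx=2,fy=2,interpolation=2))
E
```

```text
scene [ 0.6811 -0.0717  0.027 ] [ 0.5377 -0.0392  0.026 ] 7612.0 1558.0
side [ 0.6631 -0.0494  0.027 ] [ 0.5283 -0.0258  0.026 ] 5663.0 1636.0
-0.3 ('scene',) board [ 0.6692 -0.0557 -0.1237] 0.023055702447891235 panel [ 0.5281 -0.0337  0.0176] 0.07670089602470398
-0.3 ('side',) board [ 0.6723 -0.0583 -0.1209] 0.05181661620736122 panel [ 0.5322 -0.0374  0.0043] 0.044582825154066086
-0.3 ('scene', 'side') board [ 0.6704 -0.0569 -0.1175] 0.0941649079322815 panel [ 0.5311 -0.036   0.0341] 0.15287283062934875
0.0 ('scene',) board [ 0.6693 -0.0555 -0.1175] 0.022423475980758667 panel [ 0.528  -0.0345  0.0313] 0.07613927870988846
0.0 ('side',) board [ 0.6724 -0.0579 -0.1238] 0.053317587822675705 panel [ 0.5318 -0.0373  0.0182] 0.04358954727649689
0.0 ('scene', 'side') board [ 0.6702 -0.0567 -0.1153] 0.09312930703163147 panel [ 0.5312 -0.036   0.0229] 0.15314045548439026
0.3 ('scene',) board [ 0.6692 -0.0555 -0.1208] 0.022784747183322906 panel [ 0.5274 -0.0343  0.0143] 0.07493581622838974
0.3 ('side',) board [ 0.6726 -0.0591 -0.1208] 0.05322929471731186 panel [ 0.5318 -0.0378  0.0092] 0.043627750128507614
0.3 ('scene', 'side') board [ 0.6708 -0.057  -0.1229] 0.09288854897022247 panel [ 0.5308 -0.0361  0.0248] 0.1513562947511673
jar [0.5937 0.1151 0.    ] [0.59  0.126 0.   ] sherd [ 0.5298 -0.1962  0.    ] [ 0.528  -0.1879  0.005 ]
```

View pics/crop.png

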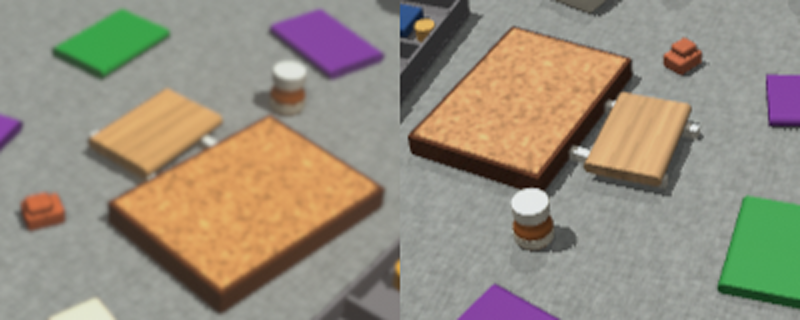

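The crop confirms the bare pale wooden panel on white runners in front of the board. Relative to the board it is yawed about +0.14 rad, with a gap of about 20 mm. The plan is to bring the shut fingers in front of it, turn them square to the board and tilt them about 0.4 rad.

```bash
cat > st.py <<'E'
from workcell import telemetry
import numpy as np,sys
from scipy.spatial.transform import Rotation as Ro
BX,BY,A=.6708,-.057,-.120
def st():
    s=telemetry.observe();R=Ro.from_euler("xyz",s["tool_rot"]).as_matrix()
    B=Ro.from_euler("z",A).as_matrix()
    p=B.T@(s["position"]-[BX,BY,0]);z=B.T@R[:,2]
    return s,R,B,p,z
s,R,B,p,z=st()
print("t %.1f board-frame TCP u %.4f v %.4f z %.4f tilt %.3f"%(s["clock"],*p,np.arctan2(z[0],-z[2])),"F",np.round(B.T@s["force"],1),"width %.3f"%s["grip_width"])
if len(sys.argv)>1: # u v z tilt target -> shift (tool axes), turn
    u,v,h,th=map(float,sys.argv[1:5])
    Rt=B@Ro.from_euler("xyz",[np.pi,0,0]).as_matrix()@Ro.from_rotvec([0,th,0]).as_matrix()
    print("shift",np.round(R.T@(B@(np.array([u,v,h])-p)),4),"turn",np.round(Ro.from_matrix(R.T@Rt).as_rotvec(),3))
E
M='python3 -m inch'
for i in 1 2 3 4; do python3 -m inch '[[0.0192,-0.0205,0,0,0,0,1],[0.0192,-0.0205,0,0,0,0,1],[0.0192,-0.0205,0,0,0,0,1],[0.0192,-0.0205,0,0,0,0,1],[0.0192,-0.0205,0,0,0,0,1]]'|tail -3; done
python3 -m inch '[[0,0,0,0,0,0.115,1],[0,0,0,0,0,0.115,1],[0,0,0,0,0,0.115,1],[0,0,0,0,0,0.115,1],[0,0,0,0,0,0.115,1]]'
python3 -m inch '[[0,0,0,0,0.1,0,1],[0,0,0,0,0.1,0,1],[0,0,0,0,0.1,0,1],[0,0,0,0,0.1,0,1],[0,0,0,0,0,0,1]]'
python3 st.py -.235 .002 .03 .4
```

```text
force: [0.1, -0.0, 1.3]
grip_width: 0.0124
finger_force: 0.0
force: [0.5, -0.8, 0.6]
grip_width: -0.0
finger_force: 0.0
force: [0.4, -0.5, 0.6]
grip_width: -0.0004
finger_force: 0.0
force: [0.5, -0.4, 0.7]
grip_width: 0.0001
finger_force: 0.0
clock: 4.0
position: [0.4393, -0.0276, 0.2314]
tool_rot: [-3.142, -0.0, -0.132]
force: [0.9, -0.5, -0.0]
grip_width: 0.0001
finger_force: 0.0
clock: 4.5
position: [0.4373, -0.0275, 0.231]
tool_rot: [3.141, -0.402, -0.126]
force: [-0.8, -0.2, 0.1]
grip_width: 0.0001
finger_force: 0.0
t 4.5 board-frame TCP u -0.2353 v 0.0013 z 0.2310 tilt 0.402 F [-0.7 -0.3  0.1] width 0.000
shift [-0.0783 -0.0007  0.1851] turn [ 0.003 -0.002 -0.006]
```

```bash

for i in 1 2; do python3 -m inch '[[-0.0098,0,0.0231,0,0,0,1],[-0.0098,0,0.0231,0,0,0,1],[-0.0098,0,0.0231,0,0,0,1],[-0.0098,0,0.0231,0,0,0,1],[0,0,0,0,0,0,1]]'|tail -1; done
python3 -m inch '[[-0.002,0,0.0046,0,0,0,1],[-0.002,0,0.0046,0,0,0,1],[-0.002,0,0.0046,0,0,0,1],[0,0,0,0,0,0,1],[0,0,0,0,0,0,1]]'|tail -1
python3 st.py -.21 .002 .0055 .4
python3 - <<'E'
from h import *
im=grab_frame("side");cv2.imwrite("pics/s1.png",cv2.resize(im[150:350,220:470,::-1],None,fx=3,fy=3,interpolation=2))
E
```

```text
finger_force: 0.0
finger_force: 0.0
finger_force: 0.0
t 6.0 board-frame TCP u -0.2516 v -0.0056 z 0.1194 tilt 0.283 F [-0.6  0.   0.7] width -0.000
shift [ 0.0082 -0.0089  0.1209] turn [0.011 0.117 0.004]
```

View pics/s1.png

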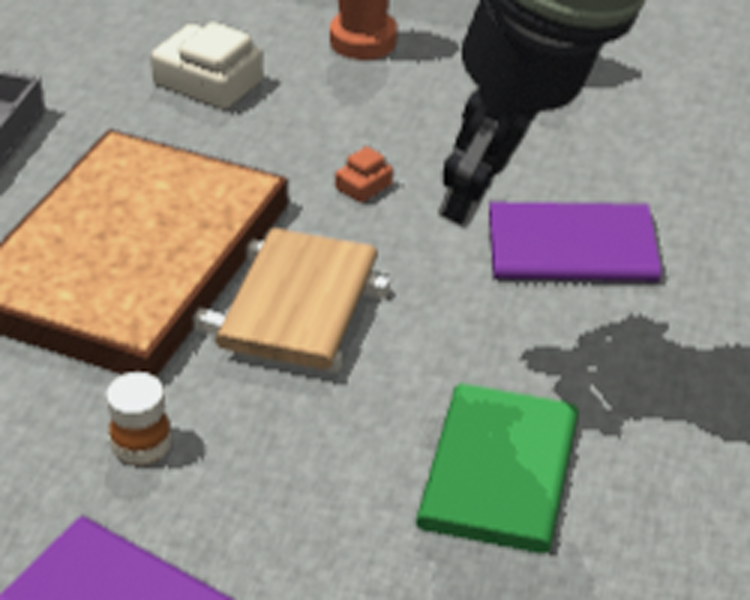

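```bash
python3 -c "
from workcell import telemetry
s=telemetry.observe();print(s['qpos'],s['position'],s['tool_rot'])"
```

```text
[-0.0540272   0.31735488 -0.08466076  2.43158052  0.72104154  0.16159503
 -2.51948739] [ 0.42037519 -0.03247628  0.11943526] [ 3.12942818 -0.28251075 -0.11610421]
```

The wrist is at its limits: q4 at maximum, q6 at minimum and q7 at minimum. A forward tilt needs the flipped wrist (q5 near pi), which means turning the tool half a turn about z. I back up and try that.

```bash
cat > q.py <<'E'
from st import *
print("q",np.round(s["qpos"],2),"zdir",np.round(z,3),"xdir",np.round(B.T@R[:,0],3))
E
python3 -m inch '[[0,0,-0.02,0,0,0,1],[0,0,-0.02,0,0,0,1],[0,0,-0.02,0,0,0,1],[0,0,-0.02,0,0,0,1],[0,0,0,0,0,0,1]]'|tail -1
python3 q.py
for i in 1 2 ; do python3 -m inch '[[0,0,0,0,0,0.14,1],[0,0,0,0,0,0.14,1],[0,0,0,0,0,0.14,1],[0,0,0,0,0,0.14,1],[0,0,0,0,0,0.14,1]]'|tail -1; python3 q.py;done
```

```text
finger_force: 0.0
t 6.5 board-frame TCP u -0.2734 v -0.0049 z 0.1982 tilt 0.286 F [ 0.6 -0.1 -0.4] width 0.000
q [ 0.23  0.11 -0.4   2.39  0.34  0.41 -2.15] zdir [ 0.282 -0.011 -0.959] xdir [0.959 0.003 0.282]
finger_force: 0.0
t 7.0 board-frame TCP u -0.2746 v -0.0063 z 0.1941 tilt 0.277 F [0.4 0.1 0.4] width 0.000
q [-0.2   0.1   0.06  2.41  0.21  0.38 -2.52] zdir [ 0.273 -0.014 -0.962] xdir [ 0.842 -0.48   0.246]
finger_force: 0.0
t 7.5 board-frame TCP u -0.2762 v -0.0072 z 0.1907 tilt 0.265 F [-0.1 -1.2  0. ] width 0.000
q [-0.86  0.14  0.81  2.43 -0.1   0.36 -2.51] zdir [ 0.262 -0.015 -0.965] xdir [ 0.643 -0.743  0.186]
```

```bash

for i in 1 2 3 4 5 6; do python3 -m inch '[[0,0,0,0,0,-0.14,1],[0,0,0,0,0,-0.14,1],[0,0,0,0,0,-0.14,1],[0,0,0,0,0,-0.14,1],[0,0,0,0,0,-0.14,1]]'|tail -1 >/dev/null; python3 q.py|tail -1;done; python3 st.py -.22 0 .2 .3
```

```text
q [-0.7   0.12  0.62  2.42 -0.    0.36 -1.91] zdir [ 0.261 -0.015 -0.965] xdir [ 0.957 -0.128  0.261]
q [-0.57  0.11  0.47  2.42  0.06  0.37 -1.28] zdir [ 0.261 -0.015 -0.965] xdir [0.814 0.541 0.212]
q [-0.45  0.11  0.34  2.41  0.11  0.37 -0.64] zdir [ 0.261 -0.015 -0.965] xdir [0.289 0.955 0.064]
q [-0.34  0.11  0.21  2.41  0.15  0.38  0.02] zdir [ 0.261 -0.014 -0.965] xdir [-0.373  0.921 -0.115]
q [-0.23  0.11  0.1   2.41  0.19  0.38  0.68] zdir [ 0.261 -0.014 -0.965] xdir [-0.859  0.453 -0.239]
q [-0.13  0.11 -0.01  2.4   0.22  0.39  1.35] zdir [ 0.261 -0.014 -0.965] xdir [-0.941 -0.227 -0.251]
t 10.6 board-frame TCP u -0.2763 v -0.0071 z 0.1904 tilt 0.264 F [0.8 0.5 0.1] width 0.000
shift [-0.0569 -0.006   0.0053] turn [ 0.055 -0.015 -2.911]
```

```bash
cat >> q.py <<'E'
a=np.pi-s["qpos"][1]-s["qpos"][3]; az=np.arctan2(s["position"][1],s["position"][0])
f=np.array([np.sin(a)*np.cos(az),np.sin(a)*np.sin(az),-np.cos(a)])
print("f_tool",np.round(R.T@f,3),"angle",np.round(np.arccos((R.T@f)[2]),3),"forearm tilt",round(a,3))
E
python3 -m inch '[[-0.018,-0.002,0.001,0,0,0,1],[-0.018,-0.002,0.001,0,0,0,1],[-0.018,-0.002,0.001,0,0,0,1],[-0.018,-0.002,0.001,0,0,0,1],[0,0,0,0,0,0,1]]'|tail -1 
python3 q.py
```

```text
finger_force: 0.0
t 11.1 board-frame TCP u -0.2039 v 0.0014 z 0.2055 tilt 0.265 F [ 0.3 -0.5  0.4] width -0.000
q [-0.1   0.2  -0.01  2.23  0.17  0.47  1.42] zdir [ 0.262 -0.014 -0.965] xdir [-0.942 -0.222 -0.253]
f_tool [-0.433 -0.05   0.9  ] angle 0.451 forearm tilt 0.715
```

```bash

for i in 1 2; do python3 -m inch '[[0,0,0,0.06,0.007,-0.126,1],[0,0,0,0.06,0.007,-0.126,1],[0,0,0,0.06,0.007,-0.126,1],[0,0,0,0.06,0.007,-0.126,1],[0,0,0,0.06,0.007,-0.126,1]]'|tail -1;  python3 q.py; done
```

```text
finger_force: 0.0
t 11.6 board-frame TCP u -0.2058 v 0.0013 z 0.2054 tilt 0.393 F [-0.1 -0.5  1.1] width 0.000
q [-0.42  0.22  0.06  2.3   0.85  0.58  1.2 ] zdir [ 0.367 -0.281 -0.887] xdir [-0.669 -0.742 -0.042]
f_tool [-0.378  0.018  0.926] angle 0.388 forearm tilt 0.622
finger_force: 0.0
t 12.1 board-frame TCP u -0.2076 v 0.0018 z 0.2023 tilt 0.628 F [-0.6 -0.2 -0.6] width 0.000
q [-0.44  0.29 -0.13  2.43  1.35  0.77  1.09] zdir [ 0.539 -0.4   -0.741] xdir [-0.273 -0.915  0.296]
f_tool [-0.403  0.218  0.889] angle 0.476 forearm tilt 0.429
```

```bash
python3 st.py -.2 .002 .2 .5;python3 st.py -.2 .002 .12 .5
```

```text
t 12.1 board-frame TCP u -0.2076 v 0.0018 z 0.2023 tilt 0.628 F [-0.6 -0.2 -0.6] width 0.000
shift [-0.0029 -0.0047  0.0057] turn [ 0.215 -0.431 -1.617]
t 12.1 board-frame TCP u -0.2076 v 0.0018 z 0.2023 tilt 0.628 F [-0.6 -0.2 -0.6] width 0.000
shift [-0.0266  0.0435  0.065 ] turn [ 0.215 -0.431 -1.617]
```

```bash

for i in 1 2; do python3 -m inch '[[0,0,0,0.018,-0.036,-0.135,1],[0,0,0,0.018,-0.036,-0.135,1],[0,0,0,0.018,-0.036,-0.135,1],[0,0,0,0.018,-0.036,-0.135,1],[0,0,0,0.018,-0.036,-0.135,1]]'|tail -1;  python3 q.py; done; python3 st.py -.225 .002 .12 .45
```

```text
finger_force: 0.0
t 12.6 board-frame TCP u -0.2104 v -0.0036 z 0.1886 tilt 0.624 F [ 0.3  0.5 -0.6] width 0.000
q [ 0.23  0.4  -0.9   2.43  1.46  1.    1.31] zdir [ 0.544 -0.363 -0.756] xdir [-0.029 -0.909  0.415]
f_tool [-0.416  0.223  0.881] angle 0.492 forearm tilt 0.31
finger_force: 0.0
t 13.1 board-frame TCP u -0.2054 v -0.0025 z 0.1796 tilt 0.587 F [-0.1  0.9 -0.1] width 0.000
q [ 0.74  0.69 -1.49  2.43  1.55  1.25  1.96] zdir [ 0.538 -0.237 -0.809] xdir [ 0.467 -0.715  0.521]
f_tool [-0.513  0.261  0.817] angle 0.614 forearm tilt 0.017
t 13.1 board-frame TCP u -0.2054 v -0.0025 z 0.1796 tilt 0.587 F [-0.1  0.9 -0.1] width 0.000
shift [-0.0434  0.0271  0.0365] turn [ 0.169 -0.228 -0.838]
```

```bash
python3 st.py -.08 .002 .24 .45|tail -1; python3 -m inch '[[0,0,-0.02,0,0,0,1],[0,0,-0.02,0,0,0,1],[0,0,0,0,0,0,1]]'|tail -1; python3 st.py -.08 .002 .24 .45|tail -1
```

```text
shift [ 0.0868 -0.1075  0.0176] turn [ 0.169 -0.228 -0.838]
finger_force: 0.0
shift [ 0.0855 -0.102   0.0638] turn [ 0.164 -0.238 -0.837]
```

```bash
python3 -m inch '[[0.017,-0.0204,0.0126,0,0,0,1],[0.017,-0.0204,0.0126,0,0,0,1],[0.017,-0.0204,0.0126,0,0,0,1],[0.017,-0.0204,0.0126,0,0,0,1],[0.017,-0.0204,0.0126,0,0,0,1]]'|tail -1; python3 q.py
python3 -m inch '[[0,0,0,0.024,-0.033,-0.12,1],[0,0,0,0.024,-0.033,-0.12,1],[0,0,0,0.024,-0.033,-0.12,1],[0,0,0,0.024,-0.033,-0.12,1],[0,0,0,0.024,-0.033,-0.12,1]]'|tail -1; python3 q.py;  python3 st.py -.2 .002 .12 .45
```

```text
finger_force: 0.0
t 13.8 board-frame TCP u -0.0795 v 0.0014 z 0.2364 tilt 0.593 F [-0.7  0.4  0.6] width -0.000
q [ 0.73  0.64 -1.34  2.11  1.47  1.12  2.31] zdir [ 0.543 -0.236 -0.806] xdir [ 0.464 -0.715  0.523]
f_tool [-0.318 -0.02   0.948] angle 0.324 forearm tilt 0.391
finger_force: 0.0
t 14.3 board-frame TCP u -0.0969 v 0.0114 z 0.1673 tilt 0.536 F [ 0.4  0.2 -1.2] width 0.000
q [ 0.31  0.47 -0.69  2.19  1.46  0.65  2.52] zdir [ 0.503 -0.174 -0.847] xdir [ 0.711 -0.474  0.52 ]
f_tool [-0.144 -0.15   0.978] angle 0.21 forearm tilt 0.483
t 14.3 board-frame TCP u -0.0969 v 0.0114 z 0.1673 tilt 0.536 F [ 0.4  0.2 -1.2] width 0.000
shift [-0.0934  0.0643 -0.0102] turn [ 0.149 -0.128 -0.508]
```

```bash
cat > arm.py <<'E'
import numpy as np,itertools
from scipy.spatial.transform import Rotation as Ro
from scipy.optimize import least_squares
from workcell import telemetry
s=telemetry.observe()
D=[([1.0528,.522,-.0363,1.6,.0212,1.0211,-.1128],[.2705,-.5631,.2307],[-3.1405,.0001,.4478]),
([-.0540272,.31735488,-.08466076,2.43158052,.72104154,.16159503,-2.51948739],[.42037519,-.03247628,.11943526],[3.12942818,-.28251075,-.11610421]),
(s["qpos"],s["position"],s["tool_rot"])]
def chain(q,sg,o):
    R=Ro.identity();out=[]
    for i in range(7):
        a=sg[i]*q[i]+(o[0] if i==0 else o[1] if i==6 else 0)
        R=R*Ro.from_euler("y" if i%2 else "z",a);out.append(R)
    return out
def fitm():
    best=None
    for t in itertools.product((1,-1),repeat=4):
        sg=[t[0],1,t[1],1,t[2],1,t[3]]
        f=lambda o:np.concatenate([(chain(q,sg,o)[-1].inv()*Ro.from_euler("xyz",r)).as_rotvec() for q,p,r in D])
        for o0 in itertools.product((-2,0,2),(-2,0,2)):
            r=least_squares(f,o0)
            if best is None or r.cost<best[0]: best=(r.cost,sg,r.x)
    c,sg,o=best
    A=[];b=[]
    ez=np.array([0,0,1])
    for q,p,r in D:
        ch=chain(q,sg,o)
        A.append(np.c_[ez,ch[1].apply(ez),ch[3].apply(ez),ch[6].apply(ez)]);b.append(p)
    L,res,_,_=np.linalg.lstsq(np.vstack(A),np.concatenate(b),rcond=None)
    return c,sg,o,L,res
if __name__=="__main__":
    print(fitm()); print(np.round(s["qpos"],4),s["position"],s["tool_rot"])
E
python3 arm.py
```

```text
(np.float64(8.145526574738718e-10), [-1, 1, -1, 1, -1, 1, -1], array([6.28319179, 1.5707899 ]), array([0.16228925, 0.63712012, 0.35054137, 0.32320159]), array([0.00732701]))
[ 0.3079  0.4686 -0.688   2.1904  1.4592  0.6488  2.5163] [ 0.57595936 -0.03403601  0.16729578] [-3.00682049 -0.54649131 -0.70791773]
```

```bash
cat > len.py <<'E'
from arm import *
c,sg,o,_,_=fitm()
A=-.12;B=Ro.from_euler("z",A).as_matrix()
G=[([.23,.11,-.4,2.39,.34,.41,-2.15],[-.2734,-.0049,.1982]),([-.2,.1,.06,2.41,.21,.38,-2.52],[-.2746,-.0063,.1941]),([-.86,.14,.81,2.43,-.1,.36,-2.51],[-.2762,-.0072,.1907]),
([-.1,.2,-.01,2.23,.17,.47,1.42],[-.2039,.0014,.2055]),([-.42,.22,.06,2.3,.85,.58,1.2],[-.2058,.0013,.2054]),([-.44,.29,-.13,2.43,1.35,.77,1.09],[-.2076,.0018,.2023]),
([.23,.4,-.9,2.43,1.46,1.,1.31],[-.2104,-.0036,.1886]),([.74,.69,-1.49,2.43,1.55,1.25,1.96],[-.2054,-.0025,.1796]),([.73,.64,-1.34,2.11,1.47,1.12,2.31],[-.0795,.0014,.2364])]
P=[(q,np.array(p)) for q,p,r in D]+[(q,B@p+[.6708,-.057,0]) for q,p in G]
w=[20]*3+[1]*len(G)
ex,ez=np.array([1,0,0]),np.array([0,0,1])
M=[];b=[]
for (q,p),k in zip(P,w):
    ch=chain(q,sg,o)
    M.append(k*np.c_[ez,ch[0].apply(ex),ch[1].apply(ez),ch[1].apply(ex),ch[3].apply(ez),ch[3].apply(ex),ch[5].apply(ez),ch[5].apply(ex)]);b.append(k*p)
L=np.linalg.lstsq(np.vstack(M),np.concatenate(b),rcond=None)[0]
print(np.round(L,4)); r=np.concatenate(b)-np.vstack(M)@L; print(np.round(r.reshape(-1,3)/np.array(w)[:,None],4))
np.savez("model.npz",sg=sg,o=o,L=L)
E
python3 len.py
```

```text
[ 0.1827 -0.1623  0.5651  0.2373  0.4351 -0.0479  0.1334  0.0988]
[[-0.0475 -0.0286 -0.0034]
 [ 0.0011 -0.0045  0.0004]
 [-0.0008  0.0048  0.0035]
 [ 0.0217 -0.0113 -0.0531]
 [ 0.0319 -0.0573 -0.0526]
 [ 0.0667 -0.1237 -0.0381]
 [ 0.0278 -0.0536 -0.0339]
 [ 0.0207 -0.0806 -0.0463]
 [ 0.0128 -0.1126 -0.0322]
 [-0.0057 -0.0617 -0.0216]
 [ 0.0235  0.0034  0.0282]
 [ 0.045   0.0189  0.0309]]
```

```bash
cat >> len.py <<'E'
M=[]
for (q,p),k in zip(P,w):
    ch=chain(q,sg,o); I=np.eye(3)
    M.append(k*np.hstack([ez[:,None]]+[ch[i].as_matrix() for i in (1,3,6)]+[]))
Lg=np.linalg.lstsq(np.vstack(M),np.concatenate(b),rcond=None)[0]
r=np.concatenate(b)-np.vstack(M)@Lg
print(np.round(Lg,4));print(np.round(r.reshape(-1,3)/np.array(w)[:,None],3))
E
python3 len.py|tail -15; python3 -c "
from st import *
print(s['qpos'],R,s['position'])"
```

```text
[ 0.045   0.0189  0.0309]]
[ 0.3345  0.0034 -0.0205  0.5221  0.0015 -0.0378  0.4221 -0.0007  0.0006
  0.3318]
[[-0.    -0.    -0.   ]
 [-0.    -0.    -0.   ]
 [ 0.     0.     0.   ]
 [ 0.002  0.002  0.003]
 [ 0.001 -0.001  0.002]
 [ 0.    -0.     0.   ]
 [-0.001  0.001  0.001]
 [-0.003  0.001 -0.001]
 [ 0.001  0.005  0.002]
 [-0.002 -0.001 -0.001]
 [ 0.     0.002 -0.002]
 [ 0.     0.    -0.   ]]
t 14.3 board-frame TCP u -0.0969 v 0.0114 z 0.1673 tilt 0.536 F [ 0.4  0.2 -1.2] width 0.000
[ 0.30791186  0.46856312 -0.68796711  2.19044018  1.45922348  0.64877474
  2.51625243] [[ 0.64906711 -0.59130696  0.47861045]
 [-0.55554595 -0.79823445 -0.23278844]
 [ 0.51969277 -0.11479478 -0.84660592]] [ 0.57595936 -0.03403601  0.16729578]
```

```bash
cat >> len.py <<'E'
np.savez("model.npz",sg=sg,o=o,L=Lg)
E
cat > ik.py <<'E'
import numpy as np
from arm import chain
from scipy.spatial.transform import Rotation as Ro
from scipy.optimize import least_squares
m=np.load("model.npz");sg,o,L=m["sg"],m["o"],m["L"]
lo=np.array([-2.91,-.3,-1.5,.17,-1.26,.16,-2.52]);hi=np.array([2.91,2.13,1.42,2.43,4.41,1.93,2.52])
B=Ro.from_euler("z",-.12)
def fk(q):
    ch=chain(q,sg,o);return L[0]*np.array([0,0,1])+ch[1].apply(L[1:4])+ch[3].apply(L[4:7])+ch[6].apply(L[7:10]),ch[6]
def target(u,v,z,th,flip=0):
    return B.apply([u,v,z])+[.6708,-.057,0],B*Ro.from_euler("x",np.pi)*Ro.from_rotvec([0,th,0])*Ro.from_rotvec([0,0,np.pi*flip])
def ik(p,R,q0,mg=.03):
    f=lambda q:np.r_[20*(fk(q)[0]-p),3*(fk(q)[1].inv()*R).as_rotvec(),.003*(q-q0)]
    r=least_squares(f,np.clip(q0,lo+mg+.001,hi-mg-.001),bounds=(lo+mg,hi-mg),max_nfev=150);e=f(r.x)[:6];return r.x,np.abs(e).max()
E
python3 len.py>/dev/null; cat > try.py <<'E'
from ik import *
np.set_printoptions(precision=2,suppress=True)
rng=np.random.default_rng(0)
seeds=[np.array([.07,.5,0,2.2,q5,.4,q7]) for q5 in(0,1.5,3.1) for q7 in(-1.8,-.2,1.3)]+[rng.uniform(lo,hi) for _ in range(8)]
for th in(.2,.3,.4):
  for u in(-.22,-.19):
    for fl in(0,1):
      S=[ik(*target(u,.002,.006,th,fl),q) for q in seeds]; S=[q for q,e in S if e<.02]
      S.sort(key=lambda q:-np.min(np.minimum(q-lo,hi-q)))
      print(th,u,fl,len(S),S[0] if S else None,S[-1] if S else None)
E
python3 try.py
```

```text
0.2 -0.22 0 2 [-0.37  0.7   0.35  2.34  4.33  0.19  0.13] [-0.37  0.7   0.35  2.34  4.33  0.19  0.13]
0.2 -0.22 1 8 [ 0.31  0.69 -0.51  2.32  1.58  0.35 -0.16] [ 0.1   0.65 -0.25  2.33  1.68  0.19 -0.29]
0.2 -0.19 0 0 None None
0.2 -0.19 1 8 [ 0.19  0.68 -0.34  2.25  1.4   0.25  0.02] [ 0.11  0.67 -0.24  2.25  1.38  0.19  0.03]
0.3 -0.22 0 4 [ 0.14  0.67 -0.33  2.4   2.21  0.33  2.31] [ 0.08  0.66 -0.24  2.4   2.33  0.29  2.18]
0.3 -0.22 1 9 [ 0.57  0.82 -0.87  2.38  1.84  0.66 -0.35] [ 0.15  0.67 -0.33  2.4   2.21  0.33 -0.83]
0.3 -0.19 0 4 [ 0.12  0.67 -0.28  2.33  2.11  0.27  2.42] [-0.27  0.69  0.21  2.34  3.49  0.19  0.98]
0.3 -0.19 1 9 [ 0.51  0.79 -0.78  2.31  1.79  0.57 -0.29] [-0.04  0.67 -0.07  2.34  2.54  0.19 -1.17]
0.4 -0.22 0 0 None None
0.4 -0.22 1 0 None None
0.4 -0.19 0 4 [ 0.16  0.7  -0.35  2.4   2.4   0.44  2.14] [ 0.11  0.7  -0.28  2.4   2.48  0.42  2.05]
0.4 -0.19 1 10 [ 0.89  1.29 -1.41  2.37  1.9   1.29 -0.11] [ 0.18  0.71 -0.36  2.4   2.39  0.45 -0.99]
```

The fitted arm model shows that having tool x pointing backward (flipped) is feasible. I rotate about tool z in place, then go to the pre-contact pose.

```bash
sed -i 's/Rt=B@\(.*\)$/Rt=B@\1@np.diag([-1.,-1,1])/; s/tilt %.3f"/tilt %.3f roll %.3f"/; s/np.arctan2(z\[0\],-z\[2\]))/np.arctan2(z[0],-z[2]),z[1])/' st.py
for i in 1 2 3 4; do python3 -m inch '[[0,0,0,0,0,0.132,1],[0,0,0,0,0,0.132,1],[0,0,0,0,0,0.132,1],[0,0,0,0,0,0.132,1],[0,0,0,0,0,0.132,1]]'|tail -1 ;done;python3 q.py; python3 st.py -.15 .002 .16 .3;
```

```text
finger_force: 0.0
finger_force: 0.0
finger_force: 0.0
finger_force: 0.0
t 16.4 board-frame TCP u -0.0969 v 0.0118 z 0.1673 tilt 0.536 roll -0.173 F [0.1 0.1 0.4] width -0.001
q [ 0.33  0.48 -0.72  2.19  1.46  0.66 -0.13] zdir [ 0.503 -0.173 -0.847] xdir [-0.859  0.006 -0.512]
f_tool [0.061 0.201 0.978] angle 0.211 forearm tilt 0.477
t 16.4 board-frame TCP u -0.0969 v 0.0118 z 0.1673 tilt 0.536 roll -0.173 F [0.1 0.1 0.4] width -0.001
shift [ 0.0493 -0.0136 -0.0189] turn [-0.173  0.236 -0.027]
```

```bash

python3 -m inch '[[0.012,-0.003,-0.005,-0.043,0.055,-0.007,1],[0.012,-0.003,-0.005,-0.043,0.055,-0.007,1],[0.012,-0.003,-0.005,-0.043,0.055,-0.007,1],[0.012,-0.003,-0.005,-0.043,0.055,-0.007,1],[0,0,0,0,0,0,1]]'|tail -1 ;python3 q.py; python3 st.py -.215 .002 .07 .3;
```

```text
finger_force: 0.0
t 16.9 board-frame TCP u -0.1496 v 0.0004 z 0.1655 tilt 0.313 roll -0.002 F [ 0.5 -0.1  0.1] width -0.000
q [ 0.62  0.45 -0.87  2.15  0.91  0.55  0.55] zdir [ 0.308 -0.002 -0.951] xdir [-0.951 -0.004 -0.308]
f_tool [-0.221  0.024  0.975] angle 0.224 forearm tilt 0.537
t 16.9 board-frame TCP u -0.1496 v 0.0004 z 0.1655 tilt 0.313 roll -0.002 F [ 0.5 -0.1  0.1] width -0.000
shift [0.0917 0.0021 0.0707] turn [-0.002  0.013  0.004]
```

```bash

python3 -m inch '[[0.0183,0.0004,0.0141,0,0,0,1],[0.0183,0.0004,0.0141,0,0,0,1],[0.0183,0.0004,0.0141,0,0,0,1],[0.0183,0.0004,0.0141,0,0,0,1],[0.0183,0.0004,0.0141,0,0,0,1]]'|tail -1 ;python3 q.py; python3 st.py -.212 .002 .012 .3;
```

```text
finger_force: 0.0
t 17.4 board-frame TCP u -0.2145 v 0.0048 z 0.0702 tilt 0.317 roll -0.001 F [ 0.8 -1.  -0.1] width 0.000
q [ 0.38  0.54 -0.63  2.38  1.61  0.38 -0.22] zdir [ 0.312 -0.001 -0.95 ] xdir [-0.95  -0.008 -0.312]
f_tool [0.095 0.015 0.995] angle 0.096 forearm tilt 0.222
t 17.4 board-frame TCP u -0.2145 v 0.0048 z 0.0702 tilt 0.317 roll -0.001 F [ 0.8 -1.  -0.1] width 0.000
shift [ 0.0158 -0.0026  0.056 ] turn [-0.001  0.017  0.008]
```

```bash

python3 -m inch '[[0.004,-0.0006,0.014,0,0,0,1],[0.004,-0.0006,0.014,0,0,0,1],[0.004,-0.0006,0.014,0,0,0,1],[0.004,-0.0006,0.014,0,0,0,1],[0,0,0,0,0,0,1]]'|tail -1 ;python3 st.py
python3 -m inch '[[0.0009,0,0.0029,0,0,0,1],[0,0,0,0,0,0,1]]'|tail -1 ;python3 st.py
python3 -m inch '[[0.0009,0,0.0029,0,0,0,1],[0,0,0,0,0,0,1]]'|tail -1 ;python3 q.py;python3 st.py -.205 .002 .0055 .35
python3 - <<'E'
from h import *
im=grab_frame("side");cv2.imwrite("pics/s2.png",cv2.resize(im[200:300,260:400,::-1],None,fx=5,fy=5,interpolation=2))
E
```

```text
finger_force: 0.0
t 17.9 board-frame TCP u -0.2124 v 0.0024 z 0.0111 tilt 0.315 roll 0.001 F [-0.6  1.5  0.3] width 0.000
finger_force: 0.0
t 18.1 board-frame TCP u -0.2111 v 0.0017 z 0.0104 tilt 0.318 roll -0.001 F [ 0.3 -0.1 -0. ] width 0.000
finger_force: 0.0
t 18.2 board-frame TCP u -0.2108 v 0.0014 z 0.0076 tilt 0.318 roll -0.001 F [ 0.1  0.2 -0.3] width -0.000
q [ 0.43  0.74 -0.69  2.38  1.94  0.53 -0.49] zdir [ 0.313 -0.001 -0.95 ] xdir [-0.95  -0.006 -0.313]
f_tool [0.296 0.004 0.955] angle 0.301 forearm tilt 0.018
t 18.2 board-frame TCP u -0.2108 v 0.0014 z 0.0076 tilt 0.318 roll -0.001 F [ 0.1  0.2 -0.3] width -0.000
shift [-0.0049  0.0006  0.0038] turn [-0.001 -0.032  0.007]
```

View pics/s2.png

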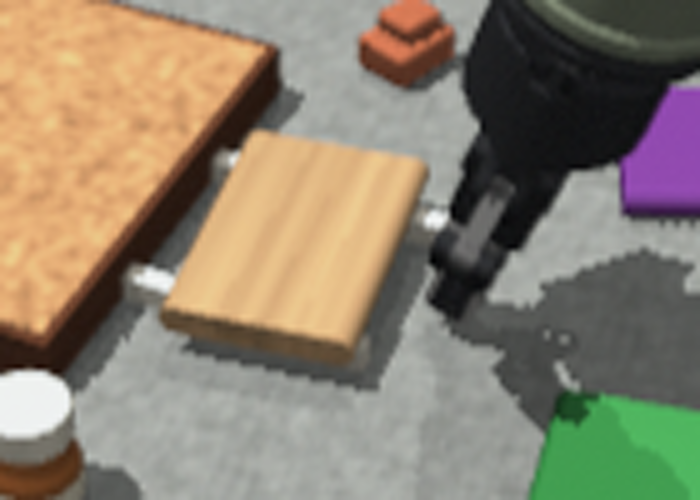

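The finger stands in the lane centre in front of the near edge (finger end about (450,310) in the crop, near edge about (390,265)), with the runners on both sides. I lower slightly and push towards the wall.

```bash

python3 -m inch '[[0.0007,0,0.002,0,0,0,1],[-0.0057,0,0.0019,0,-0.02,0,1],[-0.0057,0,0.0019,0,-0.02,0,1],[-0.0057,0,0.002,0,-0.02,0,1],[0,0,0,0,0,0,1]]'|tail -1 ;python3 st.py
python3 -m inch '[[-0.004,0,0.0014,0,-0.01,0,1],[-0.004,0,0.0014,0,-0.01,0,1],[-0.004,0,0.0014,0,0,0,1],[0,0,0,0,0,0,1]]'|tail -1 ;python3 st.py -.175 .002 .0055 .4
```

```text
finger_force: 0.0
t 18.8 board-frame TCP u -0.1929 v 0.0013 z 0.0053 tilt 0.378 roll -0.000 F [ 0.4  0.3 -0.2] width -0.000
finger_force: 0.0
t 19.2 board-frame TCP u -0.1797 v 0.0015 z 0.0063 tilt 0.398 roll -0.000 F [0.9 1.3 0.6] width -0.000
shift [-0.004   0.0005  0.0025] turn [-0.    -0.002  0.006]
```

```bash

python3 -m inch '[[-0.0038,0,0.0026,0,0,0,1],[-0.0018,0,0.0008,0,0,0,1],[0,0,0,0,0,0,1]]'|tail -1 ;python3 st.py
python3 -m inch '[[-0.0028,0,0.0012,0,0,0,1],[0,0,0,0,0,0,1]]'|tail -1 ;python3 st.py
python3 - <<'E'
from h import *
P=[]
for c,uv in(("scene",(308,270)),("side",(310,247))):
    im=grab_frame(c);m=pick("panel",c,uv)
    cv2.imwrite(f"pics/p_{c}.png",cv2.resize(im[200:310,250:390,::-1],None,fx=5,fy=5,interpolation=2))
    if m is None: print(c,"none");continue
    if m is not None: print(c,m.sum(),*fit({c:m},[.545,-.04,-.1],(.08,.12,.012,.026)))
E
```

```text
finger_force: 0.5
t 19.5 board-frame TCP u -0.1737 v 0.0017 z 0.0051 tilt 0.397 roll -0.000 F [-1.   0.5 -0.9] width 0.000
finger_force: 1.8
t 19.7 board-frame TCP u -0.1711 v 0.0020 z 0.0050 tilt 0.397 roll 0.001 F [-4.1  2.1 -1.1] width -0.000
scene 1495.0 [ 0.5423 -0.0312 -0.1086] 0.14460702240467072
side 1599.0 [ 0.5502 -0.0366 -0.0915] 0.07790025323629379
```

The panel is squared (yaw about -0.1, matching the board) and pressed on the wall at about 4 N. Next I lift the near edge along the computed arc.

```bash

python3 -m inch '[[-0.0009,0,-0.0035,0,0,0,1],[0,0,0,0,0,0,1]]'|tail -1 ;python3 st.py
python3 -m inch '[[-0.0032,0,-0.0053,0,0,0,1],[-0.0032,0,-0.0053,0,0,0,1],[0,0,0,0,0,0,1]]'|tail -1 ;python3 st.py
python3 - <<'E'
from h import *
a=grab_frame("side")[190:290,260:380];b=grab_frame("scene")[200:300,250:370]
cv2.imwrite("pics/s3.png",cv2.resize(np.hstack([a,b])[...,::-1],None,fx=3.3,fy=3.3,interpolation=2))
E
```

```text
finger_force: 1.3
t 20.1 board-frame TCP u -0.1711 v 0.0014 z 0.0092 tilt 0.398 roll -0.001 F [-2.4  1.6 -0.8] width -0.000
finger_force: 1.1
t 20.4 board-frame TCP u -0.1689 v 0.0016 z 0.0221 tilt 0.399 roll -0.001 F [-3.3  1.4  0.7] width 0.000
```

View pics/s3.png

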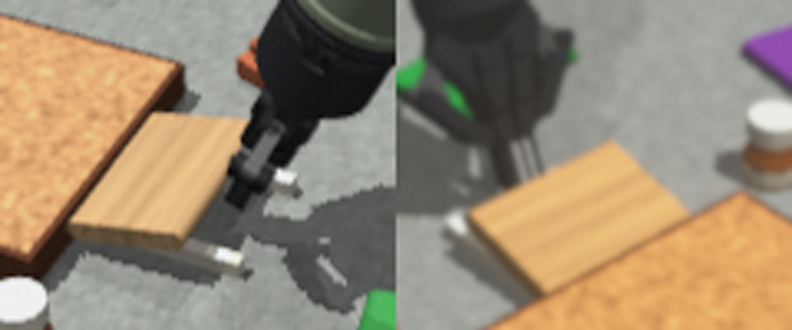

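The near edge is rising: in the left view the runner and shadow show beneath it near (210,240), and the far edge is at the wall. I continue along the arc.

```bash

python3 -m inch '[[-0.0032,0,-0.0053,0,0,0,1],[-0.0032,0,-0.0053,0,0,0,1],[0,0,0,0,0,0,1]]'|tail -1 ;python3 st.py
python3 -m inch '[[-0.0047,0,-0.0039,0,0,0,1],[-0.0047,0,-0.0039,0,0,0,1],[-0.0047,0,-0.0039,0,0,0,1],[-0.0047,0,-0.0039,0,0,0,1],[0,0,0,0,0,0,1]]'|tail -1 ;python3 st.py -.1388 .002 .0713 .4
python3 - <<'E'
from h import *
a=grab_frame("side")[190:290,260:380];b=grab_frame("scene")[200:300,250:370]
cv2.imwrite("pics/s4.png",cv2.resize(np.hstack([a,b])[...,::-1],None,fx=3.3,fy=3.3,interpolation=2))
E
```

```text
finger_force: 1.1
t 20.8 board-frame TCP u -0.1673 v 0.0015 z 0.0341 tilt 0.399 roll -0.001 F [-3.5  0.   0.1] width -0.000
finger_force: 2.3
t 21.3 board-frame TCP u -0.1568 v 0.0016 z 0.0555 tilt 0.397 roll -0.001 F [-4.3 -0.1  2.3] width 0.000
shift [-0.0227  0.0002 -0.0077] turn [-0.001 -0.003  0.007]
```

View pics/s4.png

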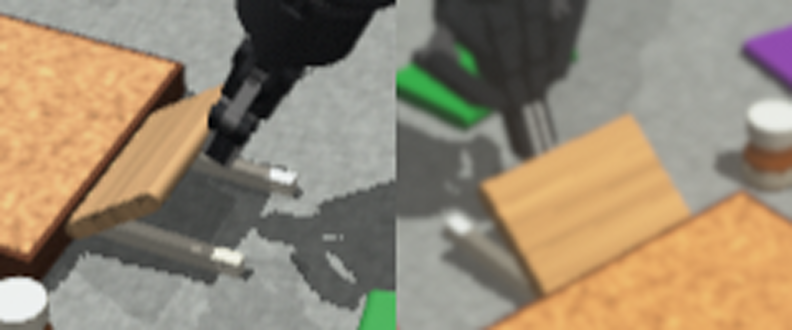

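The panel is up about 40°, pivoting on the wall foot, with the finger at mid-edge near (215,130) in the left view. I continue to about 70°.

```bash

python3 -m inch '[[-0.0057,0,-0.0021,0,0,0,1],[-0.0057,0,-0.0021,0,0,0,1],[-0.0057,0,-0.0021,0,0,0,1],[-0.0057,0,-0.0021,0,0,0,1],[0,0,0,0,0,0,1]]'|tail -1 ;python3 st.py
python3 -m inch '[[-0.006,0,-0.0006,0,0,0,1],[-0.006,0,-0.0006,0,0,0,1],[0,0,0,0,0,0,1]]'|tail -1 ;python3 st.py
python3 - <<'E'
from h import *
a=grab_frame("side")[190:290,260:380];b=grab_frame("scene")[200:300,250:370]
cv2.imwrite("pics/s5.png",cv2.resize(np.hstack([a,b])[...,::-1],None,fx=3.3,fy=3.3,interpolation=2))
E
```

```text
finger_force: 0.2
t 21.9 board-frame TCP u -0.1377 v 0.0020 z 0.0723 tilt 0.399 roll -0.000 F [-0.8  0.8  0.1] width 0.000
finger_force: 0.1
t 22.2 board-frame TCP u -0.1275 v 0.0020 z 0.0775 tilt 0.398 roll -0.000 F [-1.2 -0.7  1.1] width 0.000
```

View pics/s5.png

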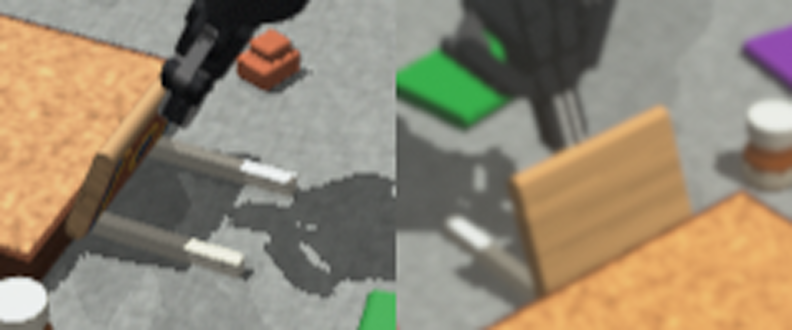

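About 70° up, the painted side faces the robot and the far edge is down at the wall. I push forward over vertical.

```bash

python3 -m inch '[[-0.0057,0,0.0033,0,0,0,1],[-0.0057,0,0.0033,0,0,0,1],[-0.0057,0,0.0033,0,0,0,1],[-0.0057,0,0.0033,0,0,0,1],[0,0,0,0,0,0,1]]'|tail -1 ;python3 st.py
python3 -m inch '[[-0.0057,0,0.0033,0,0,0,1],[-0.0057,0,0.0033,0,0,0,1],[-0.0057,0,0.0033,0,0,0,1],[0,0,0,0,0,0,1]]'|tail -1 ;python3 st.py
python3 -m inch '[[-0.0057,0,0.0033,0,0,0,1],[-0.0057,0,0.0033,0,0,0,1],[-0.0057,0,0.0033,0,0,0,1],[0,0,0,0,0,0,1],[0,0,0,0,0,0,1]]'|tail -1 ;python3 st.py
python3 - <<'E'
from h import *
a=grab_frame("side")[190:290,230:350];b=grab_frame("scene")[230:330,280:400]
cv2.imwrite("pics/s6.png",cv2.resize(np.hstack([a,b])[...,::-1],None,fx=3.3,fy=3.3,interpolation=2))
E
```

```text
finger_force: 0.0
t 22.8 board-frame TCP u -0.1011 v 0.0022 z 0.0738 tilt 0.398 roll -0.000 F [-0.1  1.2  0.7] width 0.000
finger_force: 0.0
t 23.2 board-frame TCP u -0.0815 v 0.0023 z 0.0714 tilt 0.398 roll -0.000 F [-0.4  0.1  1. ] width 0.000
finger_force: 0.0
t 23.7 board-frame TCP u -0.0628 v 0.0024 z 0.0688 tilt 0.397 roll -0.000 F [-0.6 -0.2  0.4] width -0.000
```

View pics/s6.png

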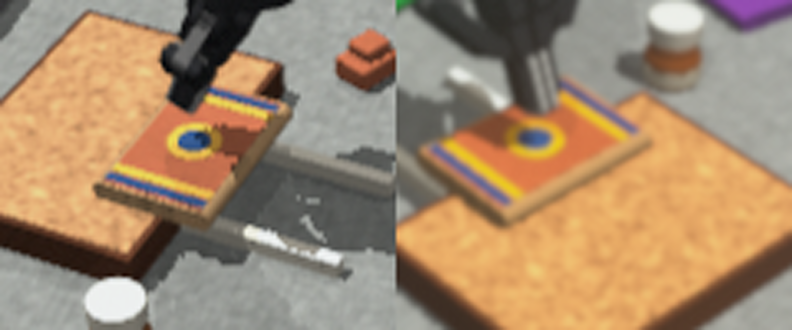

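It landed painted side up and flat, overhanging the front rim (side view: rear edge about (250,170), rim running past (170,240)). I retreat the finger back and measure the overhang.

```bash

python3 -m inch '[[0.017,0,-0.012,0,0,0,1],[0.017,0,-0.012,0,0,0,1],[0.018,0,-0.008,0,0,0,1],[0.018,0,-0.008,0,0,0,1],[0.018,0,-0.008,0,0,0,1]]'|tail -1 ;python3 st.py -.15 .002 .03 .4
cat > pf.py <<'E'
from h import *
B=np.array([[np.cos(.12),-np.sin(.12)],[np.sin(.12),np.cos(.12)]])
for c in("scene","side"):
    grab_frame(c);k=calibration(c);x0=[.6,-.047,-.12]
    uv=proj([[x0[0],x0[1],.041]],k)[0];m=pick("panel",c,uv);b=pick("board",c,proj([[.69,-.06,.027]],k)[0])
    if m is None: print(c,"none",uv);continue
    p,e=fit({c:m},x0,(.082,.12,.027,.041)); 
    bo,eb=fit({c:np.maximum(b,m)},[.6708,-.057,-.12],(.16,.22,0,.027)) if b is not None else (None,0)
    q=B@(p[:2]-[.6708,-.057]);print(c,"panel",p,round(e,3),"in board u,v",q,"dyaw",round(p[2]+.12,3),"board",bo,round(eb,3))
E
python3 pf.py
```

```text
finger_force: 0.0
t 24.3 board-frame TCP u -0.1634 v 0.0018 z 0.0793 tilt 0.398 roll -0.000 F [-0.4 -0.4  0.5] width -0.000
shift [0.0068 0.0003 0.0506] turn [-0.    -0.002  0.007]
scene panel [ 0.5983 -0.0393 -0.124 ] 0.068 in board u,v [-0.0741  0.0089] dyaw -0.004 board [ 0.6679 -0.055  -0.1207] 0.145
side panel [ 0.6023 -0.0426 -0.1163] 0.044 in board u,v [-0.0697  0.0061] dyaw 0.004 board [ 0.6708 -0.0588 -0.1403] 0.166
```

```bash

python3 -m inch '[[0.0017,0,0.0127,0,0,0,1],[0.0017,0,0.0127,0,0,0,1],[0.0017,0,0.0127,0,0,0,1],[0.0017,0,0.0125,0,0,0,1],[0,0,0,0,0,0,1]]'|tail -1 ;python3 st.py
python3 -m inch '[[-0.0055,0,0.0023,0,0,0,1],[-0.0055,0,0.0023,0,0,0,1],[-0.0055,0,0.0023,0,0,0,1],[-0.0055,0,0.0023,0,0,0,1],[0,0,0,0,0,0,1]]'|tail -1 ;python3 st.py -.108 .002 .03 .4
```

```text
finger_force: 0.0
t 25.1 board-frame TCP u -0.1490 v 0.0017 z 0.0284 tilt 0.396 roll -0.000 F [-0.6 -0.5  0.3] width 0.000
finger_force: 0.0
t 25.6 board-frame TCP u -0.1242 v 0.0019 z 0.0303 tilt 0.399 roll -0.001 F [ 0.  -0.3  0.1] width 0.000
shift [-0.0148 -0.      0.0065] turn [-0.001 -0.001  0.006]
```

```bash

python3 -m inch '[[-0.005,0,0.0022,0,0,0,1],[-0.005,0,0.0022,0,0,0,1],[-0.005,0,0.0022,0,0,0,1],[0,0,0,0,0,0,1]]'|tail -1 ;python3 st.py; python3 pf.py
```

```text
finger_force: 0.0
t 26.0 board-frame TCP u -0.1081 v 0.0020 z 0.0296 tilt 0.398 roll -0.000 F [-0.7  0.1  0.3] width -0.000
scene panel [ 0.6122 -0.0395 -0.0927] 0.088 in board u,v [-0.0603  0.0103] dyaw 0.027 board [ 0.6682 -0.0551 -0.1191] 0.112
side panel [ 0.6179 -0.044  -0.0689] 0.141 in board u,v [-0.054   0.0066] dyaw 0.051 board [ 0.6724 -0.0598 -0.098 ] 0.168
```

```bash

python3 -m inch '[[-0.0055,0,0.0019,0,0,0,1],[-0.0055,0,0.0019,0,0,0,1],[-0.0055,0,0.0022,0,0,0,1],[0,0,0,0,0,0,1]]'|tail -1 ;python3 st.py
python3 -m inch '[[-0.0055,0,0.0021,0,0,0,1],[-0.0055,0,0.0021,0,0,0,1],[0,0,0,0,0,0,1]]'|tail -1 ;python3 st.py
```

```text
finger_force: 0.0
t 26.7 board-frame TCP u -0.0903 v 0.0021 z 0.0306 tilt 0.398 roll -0.000 F [-0.5  0.3  0.1] width -0.000
finger_force: 0.0
t 27.0 board-frame TCP u -0.0787 v 0.0022 z 0.0309 tilt 0.398 roll -0.000 F [ 0.3 -0.8  0. ] width -0.000
```

```bash

python3 -m inch '[[-0.004,0,0.0009,0,0,0,1],[-0.004,0,0.0009,0,0,0,1],[0,0,0,0,0,0,1]]'|tail -1 ;python3 st.py
python3 -m inch '[[0.018,0,-0.008,0,0,0,1],[0.018,0,-0.008,0,0,0,1],[0.005,0,-0.025,0,0,0,1],[0.005,0,-0.025,0,0,0,1],[0,0,0,0,0,0,1]]'|tail -1 ;python3 st.py
sed -i 's/x0=\[.6,-.047,-.12\]/x0=[.645,-.047,-.1]/' pf.py; python3 pf.py
python3 - <<'E'
from h import *
a=grab_frame("side")[170:290,200:340];b=grab_frame("scene")[230:350,270:410]
cv2.imwrite("pics/s7.png",cv2.resize(np.hstack([a,b])[...,::-1],None,fx=2.8,fy=2.8,interpolation=2))
E
```

```text
finger_force: 0.0
t 27.3 board-frame TCP u -0.0709 v 0.0022 z 0.0324 tilt 0.398 roll -0.000 F [ 0.6 -0.3 -0.2] width 0.000
finger_force: 0.0
t 27.8 board-frame TCP u -0.1400 v 0.0019 z 0.0773 tilt 0.400 roll -0.001 F [-0.5 -0.1 -0.2] width -0.000
scene none [336.835  283.1125]
side none [270.718  227.2137]
```

View pics/s7.png

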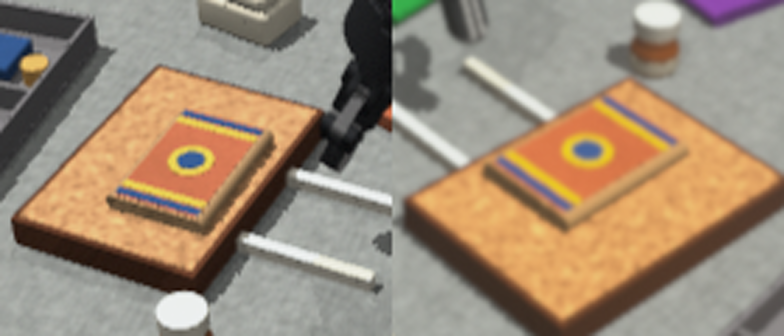

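The panel lies painted side up on the cork, with a cork strip visible behind its rear edge in the side view (about (250,185)). I check the margin numerically.

```bash
python3 - <<'E'
from h import *
B=np.array([[np.cos(.12),-np.sin(.12)],[np.sin(.12),np.cos(.12)]])
for c in("scene","side"):
    grab_frame(c);k=calibration(c)
    for n in("far_edge","near_edge","panel","corner0"):
        for d in landmark_of(n,c):
            p=ray(d["xy"],k,.034);q=B@(p[:2]-[.6708,-.057])
            if abs(q[0])<.1 and abs(q[1])<.1: print(c,n,np.round(q,4),round(d["score"],2))
    im=grab_frame(c);h=cv2.cvtColor(im,cv2.COLOR_RGB2HSV);
    uv=proj([[.645,-.05,.041]],k)[0].astype(int)
    for o in outline_of("panel",c):
        x=np.argwhere(o["region"]).mean(0)[::-1]
        if abs(x-uv).max()<15:
            m=o["region"].astype(np.float32);p,e=fit({c:m},[.645,-.05,-.1],(.082,.12,.027,.041))
            print(c,"outline",m.sum(),B@(p[:2]-[.6708,-.057]),"dyaw",p[2]+.12,round(e,3))
E
```

```text
scene far_edge [-0.0479  0.0076] 0.78
scene near_edge [0.0094 0.0165] 0.74
scene panel [-0.0298  0.0294] 0.72
scene panel [ 0.023  -0.0294] 0.26
scene corner0 [ 0.0244 -0.0465] 0.94
scene corner0 [0.0196 0.0726] 0.9
scene corner0 [-0.061  -0.0603] 0.81
scene corner0 [-0.0673  0.0636] 0.74
scene outline 1962.0 [-0.0241  0.0106] dyaw 0.00925638622816656 0.057
side far_edge [-0.0473  0.0122] 0.72
side near_edge [0.0171 0.0201] 0.57
side panel [-0.0192  0.0086] 0.9
side corner0 [ 0.0288 -0.0488] 0.8
side corner0 [-0.0635  0.0711] 0.74
side corner0 [0.0197 0.0731] 0.68
side corner0 [-0.0562 -0.0626] 0.63
side corner0 [-0.0872  0.015 ] 0.42
side outline 1527.0 [-0.0192  0.0071] dyaw 0.019473312607540372 0.076
```

The rear corners are at u ≈ -0.06 to -0.067, about 15 mm inside the rim, and the panel is flat. The robot is clear, so I hand in.

```bash
python3 -m inch '[[0.005,0,-0.025,0,0,0,1],[0,0,0,0,0,0,1]]'|tail -1; python3 -c "
from workcell import bot
print(bot.job_done())"
```

```text
finger_force: 0.0
the job is handed in; nothing more can be done
None
```

The panel was pushed to the board's front edge, tipped up past 70° and over without grasping; it now lies painted side up on the cork, its rear corners about 15 mm inside the front rim. The job is handed in, no verdict was shown, and I did not re-measure the other objects at the end, though the robot never approached or touched them.

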